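# Find the hidden catch and open the fuse flap

### The arm

A 6-joint arm with a two-finger parallel gripper is mounted at the origin on the work surface. World frame = base frame: x ahead of the robot, y to its left, z up, the work surface at z = 0. Lengths are in m, angles in degrees, forces in N, time in s.
With the tool pointing down it reaches from about 0.25 to 0.725 m from the base axis. Payload 9.7 kg.
Tool frame: the origin (TCP) lies at the very end of the fingers, on their centre line; the grasp point (between the pads) lies 19 mm behind it; z points along the fingers, y is the direction in which the jaws open and shut (so a half turn about z gives the same grasp; the last joint's range is limited). The gripper opens to 85 mm and grips with 20 to 120 N. Pads are 22 mm wide; open, the fingers measure 114 mm over their backs; the gripper's body (76 mm by 85 mm) begins 54 mm behind the grasp point. The pads swing forward as they close: fully open they stand 13 mm farther back than shut.
Start: joints at [-72.88, 4.979, 10.078, 95.1, 0, 90], TCP at [0.162, -0.526, 0.231] pointing down, gripper open.
Joint ranges: [-179.16, 179.16], [-48.56, 103.87], [-65.8, 70.77], [-126.05, 130.52], [-82.76, 87.17], [-180, 180]. Speed limits (degrees/s): [127.2, 127.2, 147.25, 180, 180, 180].

### API

Orientations are given as [roll, pitch, yaw] about the fixed x, y, z axes, in that order (R = Rz(yaw) Ry(pitch) Rx(roll)).
In Python, from workcell import bot gives the robot as it stands. The module is installed in compiled form; this text tells all that it offers.
- The arm moves only by the tool step_arm, never from a script. Its arguments are lists of equal length, an entry for each row: "dr": the turn, a rotation vector about the tool's x, y, z in rad, a list of three; "xyz": the shift along the tool's x, y, z in units of 40 mm (1.0 is 40 mm), a list of three; "gripper": the opening, from 0 (shut) to 1 (fully open). In form: {"dr": [[wx, wy, wz], ...], "xyz": [[x, y, z], ...], "gripper": [gripper, ...]}. A call has exactly 8 rows; each row is the pose to reach, as a shift and turn from the pose commanded when the call began, along the tool's axes at that moment; what a row does not reach only later rows make up. A row lasts 1/10 s, in which the tool goes at most 50 mm and 8.59 degrees, less where a joint would pass 70% of its speed; a pose out of reach is approached as far as the arm can. A call with a gripper value outside its range is refused whole. The fingers move at their own pace and stop on an object; "squeeze" is the grip in N (left out, the last holds). Time passes only in rows, so rows that repeat a pose let the fingers close, or fill a call up. It gives the time, the measured TCP pose, the force and the opening at its end, in the units of the state.
- bot.get_obs(): the state, without advancing time (a new reading comes with each control period).
- bot.camera(name): name is "scene" or "top" or "wrist"; returns a dict with "image" (420x560x3 uint8, red, green, blue), "camera_matrix" (3x3 intrinsics, pixels), "R" (3x3) and "t" (3): a world point X has camera coordinates R X + t. Camera axes: x right, y down, z forward; pixel columns grow to the right and rows downward; lengths in m; the calibration is good to about 2 mm. A picture is of the moment at which its call begins. There is no depth.
- bot.job_done(): hands the job in, once; it reports no verdict.
Trained networks look in a picture, given as the dict that the camera call returned (one of the last four; its "shot" number tells which), for a name from the list of things; names that differ only in an ending like _2 or _b are one class to them, and where a whole thing is asked for, a point or a joint stands for the part that bears it (a point fixed in the world has none). Each returns a list of dicts, best first, with "p" (0 to 1); they miss things now and then, are a little off and sometimes report something else, mostly with a low value. They report only what shows in the picture. A call takes as long as a camera call.
- bot.regions_of(picture, thing): "region" (420x560 bool, what is visible of it) and "box" ([centre column, centre row, width, height] in pixels, round what is visible of it).
The state is a dict: "time": time; "q": joint angles; "qd": joint speeds; "joint_efforts": joint torques, N m; "ee_pos": TCP position; "tcp_rot": TCP orientation; "wrist_force": force on the tool from outside, world axes, zero at the start; "torque": the same for the moment, N m; "opening": finger opening in m.
Only numpy, scipy, OpenCV 4.12 (cv2) and the standard library are available. Lean on these libraries where they do the work, as an engineer would, in place of code of your own. Each camera call takes 0.05 s, during which the arm holds its last target.

### The job

The control head of a coffee machine lies on its back on the repair bench, and its steel fuse flap is shut flush. Feel along the black band for the concealed push catch, press it fully in with the fingertips so that the flap pops ajar, then push the flap with the fingers over past upright until it rests fully open. Grasp and lift nothing, leave the cup, tamper, portafilter and screwdriver where they are, and finish with the hand clear.

Things in the scene. Friction and masses are not known exactly. Their poses are not given: they have to be found in the camera images.
- fascia: control head lying on its back, fixed: steel box 240 mm (its x) by 664 mm (its y), flat steel face 90 mm above its origin, the centre of its underside. Its x points away from the robot, give or take its yaw. On the face, besides band and flap: blue rocker switches 9 mm high at x -60, y -165 and +165 mm, black tap knobs 36 mm high at x -55, y -255 and +255 mm
- band_centre (a point): centre of the top of the black band, fixed to the fascia. The band is a flat black strip 50 mm (fascia x) by 240 mm (fascia y), 1 mm lower than the steel face. The catch key lies in it, always mid-width (same fascia x as this point), at an unknown place along y: its centre is up to 70 mm to either side of this point
- catch (a joint): the concealed catch: dark key 42 mm (fascia x) by 56 mm (fascia y), a little greyer than the band, a narrow seam round it, top 3 mm below the band's. It slides straight down; value = how far it is pressed, 0 as found to 0.008 m fully in (top then 11 mm below the band's). It takes 5 to 8 N and stays in where left. The rest of the band is rigid
- flap (a joint): angle of the fuse flap in rad: 0 shut flush with the face, grows as its front edge (towards the band) rises. Pressing the catch fully in raises it to about 1.0, where it stays; upright at 1.57, beyond which it falls back by itself to its stop at 2.0. It weighs about 30 g and swings freely above the lift
- flap_hinge (a point): middle of the hinge line at the flap's far edge, level with the steel face, along fascia y, 145 mm beyond band_centre in fascia x. Steel flap: 69 mm from hinge to front edge, 122 mm wide, 3 mm thick, over a well 45 mm deep. A brass lifter pin 10 mm before the hinge at fascia y +45 mm stands 8 mm above the face when the catch is in
- flap_edge (a point): middle of the flap's front edge, on its upper face; moves with the flap
- cup: white cup, 68 mm across, 58 mm high, standing on the steel face at the left or right end; origin at the centre of its underside. Leave alone
- tamper: steel tamper, 56 mm across, 66 mm high, standing on the steel face at the other end; origin at the centre of its underside. Leave alone
- portafilter: steel basket 72 mm across and 30 mm high with a black handle along its -x, 163 mm out, lying on the bench beside the head; origin at the centre of the basket's underside. Leave alone
- screwdriver: screwdriver about 200 mm long lying on the bench beside the head along its x; origin mid-underside. Leave alone

How it is judged (in metres and radians):
On the way, in this order (a step that is already met when the one before it is completed fails the run):
1. the catch is pressed in and the flap has popped ajar (value of joint catch above 0.0065 m and value of joint flap between 0.6 and 1.35 rad), for 0.2 s.
2. the flap is pushed over past upright to its open stop (value of joint flap above 1.8 rad), for 0.2 s.
At the end, for the whole second after the job is handed in: the catch is still in (at least 6 of 8 mm), the flap rests open beyond 1.8 rad, and cup, tamper, portafilter and screwdriver are within 15 mm of where they began (value of joint catch above 0.006 m and value of joint flap above 1.8 rad and velocity of joint flap below 0.1 rad/s and distance of each of cup, tamper, portafilter, screwdriver from where it was at the start of the episode below 0.015 m); the robot touches nothing.
It fails at once if a bystander (cup, tamper, portafilter, screwdriver) is moved by more than 15 mm, lifted or carried (distance of any of cup, tamper, portafilter, screwdriver from where it was at the start of the episode above 0.015 m).
It fails at once if the cup or the tamper is tipped (angle between any of cup, tamper's own z axis and vertical above 0.35 rad).
It fails at once if the flap is opened before the catch is pressed (value of joint flap above 1.15 rad and value of joint catch below 0.005 m).
It also fails if it takes over 54 s, if anything falls off the work surface, if the arm or the gripper's body presses on something with over 40 N, if the wrist force passes 120 N, or if a joint passes its speed limit or range.

## Working session

There is one attempt and no reset: what is moved stays moved. The work goes in short steps, Python scripts to look and compute and a tool call to move; the robot and the scene stay as the last step left them, time stands still between calls to the robot, and variables do not carry over. Pictures are saved under pics/ and viewed, and the job is handed in when it is done.

Besides the shell and the picture viewer there is one more tool, called after "Request:" as a command line: name --argument value ..., lists and objects as JSON in quotes. step_arm: Moves the arm, as the interface text tells. Its arguments: {"type":"object","properties":{"dr":{"type":"array"},"xyz":{"type":"array"},"gripper":{"type":"array"},"squeeze":{"type":"number"}},"required":["dr","xyz","gripper"]}

```bash
mkdir -p pics; python3 - <<'E'
from workcell import bot
import cv2,pickle
o=bot.get_obs();print({k:o[k] for k in('time','ee_pos','tcp_rot','wrist_force','opening')})
for n in('scene','top','wrist'):
    p=bot.camera(n);cv2.imwrite(f'pics/{n}0.png',p['image'][:,:,::-1]);pickle.dump(p,open(f'{n}0.pkl','wb'))
    print(n,p['R'].round(3).tolist(),p['t'].round(3).tolist(),p['camera_matrix'].round(1).tolist())
    for th in('fascia','catch','flap','cup','tamper','portafilter','screwdriver'):
        try:
            for r in bot.regions_of(p,th)[:2]:print(th,round(r['p'],2),[round(float(x),1) for x in r['box']])
        except Exception as e:print(th,e)
E
```

```text
{'time': 0.0, 'ee_pos': array([ 0.16184519, -0.52540349,  0.23056282]), 'tcp_rot': array([-1.79922104e+02, -5.50387737e-06,  1.71185182e+01]), 'wrist_force': array([-1.27113483, -0.22576036,  0.42557937]), 'opening': 0.08571602782034893}
scene [[0.8, 0.6, 0.009], [0.405, -0.528, -0.746], [-0.443, 0.601, -0.666]] [-0.45, -0.159, 1.593] [[447.6, 0.0, 275.9], [0.0, 447.6, 208.7], [0.0, 0.0, 1.0]]
fascia 0.64 [271.3, 229.1, 225.6, 162.6]
catch 0.52 [275.7, 194.0, 18.4, 11.6]
flap 0.94 [291.8, 214.9, 43.2, 30.5]
cup 0.63 [234.3, 246.2, 22.0, 31.7]
cup 0.23 [271.9, 227.1, 219.8, 164.5]
tamper 0.58 [339.9, 183.2, 23.1, 21.5]
tamper 0.36 [234.9, 246.4, 23.0, 33.7]
portafilter 0.67 [292.1, 212.2, 44.5, 31.4]
portafilter 0.63 [362.5, 149.1, 51.3, 25.7]
screwdriver 0.95 [138.1, 355.4, 66.4, 46.1]
top [[0.023, -1.0, -0.019], [-0.988, -0.02, -0.155], [0.155, 0.022, -0.988]] [0.017, 0.58, 1.226] [[418.0, 0.0, 270.9], [0.0, 418.0, 207.7], [0.0, 0.0, 1.0]]
fascia 0.71 [272.0, 216.8, 233.0, 128.3]
catch 0.65 [257.4, 231.1, 24.1, 21.5]
flap 0.96 [274.7, 196.3, 43.0, 27.5]
flap 0.36 [218.1, 177.8, 19.1, 19.1]
tamper 0.62 [217.1, 179.8, 21.0, 16.5]
portafilter 0.75 [108.7, 213.9, 29.0, 61.4]
screwdriver 0.54 [454.9, 219.4, 12.1, 64.1]
wrist [[0.294, -0.956, -0.001], [-0.917, -0.282, 0.281], [-0.269, -0.082, -0.96]] [-0.549, -0.036, 0.379] [[303.9, 0.0, 274.0], [0.0, 303.9, 208.4], [0.0, 0.0, 1.0]]
```

View pics/top0.png

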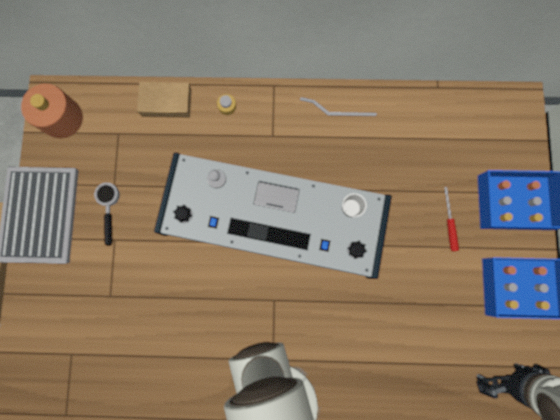

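View pics/scene0.png

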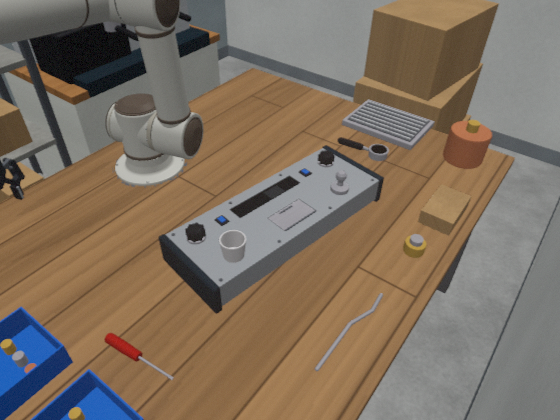

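```bash
python3 - <<'E'
import cv2,pickle,numpy as np
p=pickle.load(open('top0.pkl','rb'))
c=p['image'][150:290,180:360,::-1].astype(float)
c=np.clip(c*2.2,0,255).astype('uint8')
cv2.imwrite('pics/topz.png',cv2.resize(c,None,fx=4.2,fy=4.2,interpolation=cv2.INTER_CUBIC))
E
```

```text
(no output)
```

View pics/topz.png

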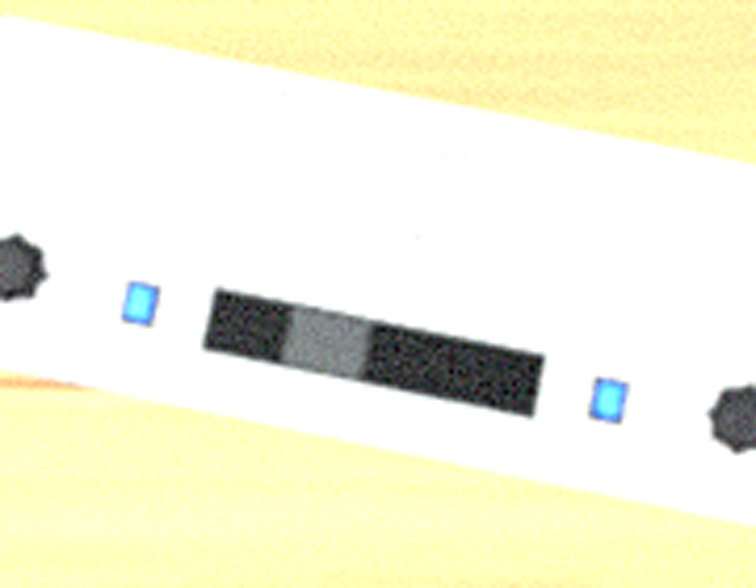

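The top picture shows the band's corners at about (232,219), (309,234), (307,249) and (229,233), with the greyer key in its left part near (258,231). The tamper is far left, near (217,178), and the cup is on the right at (353,205). Next I'll work out poses.

```bash
cat > h.py <<'E'
import numpy as np,pickle
def ray(p,uv):
    d=np.linalg.inv(p['camera_matrix'])@np.array([uv[0],uv[1],1.]);R=np.array(p['R']);return -R.T@p['t'],R.T@d
def onz(p,uv,z):
    c,d=ray(p,uv);return c+d*(z-c[2])/d[2]
def proj(p,X):
    c=np.array(p['R'])@X+p['t'];k=p['camera_matrix']@c;return k[:2]/k[2]
E
python3 - <<'E'
from h import *
import cv2
from scipy.optimize import least_squares
T=pickle.load(open('top0.pkl','rb'));S=pickle.load(open('scene0.pkl','rb'))
def blue(p,lo,box):
    im=p['image'].astype(int);m=((im[:,:,2]-im[:,:,0])>60)
    n,l,s,c=cv2.connectedComponentsWithStats(m.astype('uint8'))
    return [(c[i].round(1).tolist(),s[i,4]) for i in range(1,n) if s[i,4]>8 and 180<c[i][0]<370 and 120<c[i][1]<290]
print(blue(T,0,0),blue(S,0,0))
def dark(p,box):
    x0,y0,x1,y1=box;g=p['image'][y0:y1,x0:x1].max(2);m=(g<75).astype('uint8')
    n,l,s,c=cv2.connectedComponentsWithStats(m);i=1+np.argmax(s[1:,4]);pts=np.argwhere(l==i)[:,::-1].astype(np.float32)
    r=cv2.minAreaRect(pts);return cv2.boxPoints(r)+[x0,y0],np.array(r[0])+[x0,y0],s[i]
for z in (0.084,0.089):
  b,c,s=dark(T,(222,212,316,256));P=np.array([onz(T,u,z) for u in b]);print(b.round(1).tolist(),s,P.round(4).tolist(),onz(T,c,z).round(4),[np.linalg.norm(P[i]-P[i-1]).round(4) for i in range(4)])
b2,c2,s2=dark(S,(226,170,304,222));print(b2,c2,s2)
# triangulate centre
A=[];B=[]
for p,u in((T,c),(S,c2)):
    o,d=ray(p,u);d/=np.linalg.norm(d);M=np.eye(3)-np.outer(d,d);A.append(M);B.append(M@o)
print('tri',np.linalg.lstsq(np.vstack(A),np.hstack(B),rcond=None)[0])
zc=lambda u:onz(T,(u[0]/4.2+180-.4,u[1]/4.2+150-.4),0.086)
print('key',zc(((291+373+363+281)/4,(306+322+382+363)/4)))
for u in((218,289),(543,354),(534,416),(204,349)):print(zc(u))
E
```

```text
[([212.9, 221.8], np.int32(53)), ([324.5, 244.9], np.int32(57))] [([305.0, 171.1], np.int32(26)), ([221.3, 218.9], np.int32(38))]
[[227.8, 232.6], [230.9, 217.8], [309.4, 234.2], [306.4, 248.9]] [   6    7   82   30 1194] [[0.4977, 0.1528, 0.084], [0.5414, 0.1455, 0.084], [0.4981, -0.0856, 0.084], [0.4551, -0.0771, 0.084]] [0.4979 0.0334 0.084 ] [np.float64(0.2338), np.float64(0.0443), np.float64(0.2351), np.float64(0.0438)]
[[227.8, 232.6], [230.9, 217.8], [309.4, 234.2], [306.4, 248.9]] [   6    7   82   30 1194] [[0.4972, 0.1522, 0.089], [0.5407, 0.1449, 0.089], [0.4976, -0.0852, 0.089], [0.4548, -0.0768, 0.089]] [0.4974 0.0332 0.089 ] [np.float64(0.2329), np.float64(0.0441), np.float64(0.2341), np.float64(0.0437)]
[[230.38462639 208.92307281]
 [292.95384979 173.16922522]
 [298.92308044 183.61537933]
 [236.35385895 219.36922836]] [264.65385437 196.26922607] [  5   6  68  41 790]
tri [0.49676286 0.03231508 0.0837783 ]
key [0.50297186 0.06609794 0.086     ]
[0.53938072 0.1434505  0.086     ]
[ 0.49872862 -0.08386428  0.086     ]
[ 0.45576023 -0.07807275  0.086     ]
[0.49711401 0.15160525 0.086     ]
```

Request:
step_arm --dr '[[0,0,0.06],[0,0,0.12],[0,0,0.18],[0,0,0.24],[0,0,0.3],[0,0,0.36],[0,0,0.42],[0,0,0.48]]' --xyz '[[0.7,-0.7,0],[1.6,-1.5,0],[2.6,-2.4,0],[3.6,-3.3,0],[4.5,-4.2,0],[5.4,-5.0,0],[6.2,-5.7,0],[7.0,-6.5,0]]' --gripper '[0,0,0,0,0,0,0,0]'

```text
time: 2.0
ee_pos: [0.3537, -0.1928, 0.2315]
tcp_rot: [180.0, -0.1, -10.5]
wrist_force: [1.5, -0.4, 0.0]
opening: 0.0006
```

```bash
cat >> h.py <<'E'
from scipy.spatial.transform import Rotation as Ro
def state(bot):
    o=bot.get_obs();print('t',round(o['time'],2),o['ee_pos'].round(4),o['tcp_rot'].round(2),'F',o['wrist_force'].round(1),'op',round(o['opening'],4));return o
def to(o,X,yaw=None):
    R=Ro.from_euler('xyz',o['tcp_rot'],degrees=True)
    print('units',(R.inv().apply(np.array(X)-o['ee_pos'])/0.04).round(2))
    if yaw is not None: print('dr',(R.inv()*Ro.from_euler('xyz',[180,0,yaw],degrees=True)).as_rotvec().round(3))
E
python3 - <<'E'
from h import *
from workcell import bot
o=state(bot);to(o,[.5035,.0665,.17],-10.5)
E
```

```text
t 2.0 [ 0.3537 -0.1928  0.2315] [ 1.7999e+02 -6.0000e-02 -1.0520e+01] F [ 1.5 -0.4  0. ] op 0.0006
units [ 2.5  -7.06  1.54]
dr [ 0.    -0.001 -0.   ]
```

Request:
step_arm --dr '[[0,0,0],[0,0,0],[0,0,0],[0,0,0],[0,0,0],[0,0,0],[0,0,0],[0,0,0]]' --xyz '[[0.4,-1.1,0],[0.8,-2.2,0],[1.2,-3.3,0],[1.6,-4.4,0],[2.0,-5.5,0],[2.3,-6.5,0.3],[2.5,-7.06,0.6],[2.5,-7.06,0.9]]' --gripper '[0,0,0,0,0,0,0,0]'

```text
time: 2.8
ee_pos: [0.4824, -0.0471, 0.2075]
tcp_rot: [-178.0, 0.1, -6.7]
wrist_force: [-0.2, -0.4, 0.4]
opening: -0.0001
```

```bash
python3 - <<'E'
from h import *
from workcell import bot
import cv2
o=state(bot);to(o,[.5035,.0665,.095],-10.5)
p=bot.camera('wrist');pickle.dump(p,open('w1.pkl','wb'));im=p['image'][:,:,::-1].copy()
for X in([.4974,.0332,.089],[.5035,.0665,.086],[.572,.019,.09],[.640,.007,.09]):
    u=proj(p,np.array(X));print(u);cv2.circle(im,tuple(int(v) for v in u),3,(0,0,255),1)
cv2.imwrite('pics/w1.png',im)
E
```

```text
t 2.8 [ 0.4824 -0.0471  0.2075] [-1.7797e+02  8.0000e-02 -6.7100e+00] F [-0.2 -0.4  0.4] op -0.0001
units [ 0.2  -2.78  2.91]
dr [-0.035  0.003  0.066]
[188.43755818 195.34418863]
[152.26419579 191.90975399]
[187.12111764 105.71783504]
[184.85668873   9.15046473]
```

View pics/w1.png

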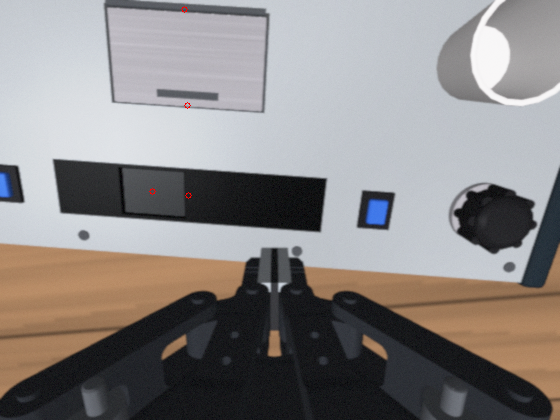

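The wrist view confirms the estimate: the projected key centre (152,192) falls on the visible key, the band centre on the band, and the hinge and edge points on the flap.

```bash
python3 - <<'E'
from h import *
from workcell import bot
bot.camera('wrist')
o=state(bot);to(o,[.5035,.0665,.11],-10.5)
E
```

```text
t 2.9 [ 0.4815 -0.0471  0.2063] [-177.97    0.23   -6.72] F [-0.4 -0.3 -0.7] op 0.0
units [ 0.22 -2.8   2.51]
dr [-0.035  0.005  0.066]
```

Request:
step_arm --dr '[[-0.035,0.003,0.066],[-0.035,0.003,0.066],[-0.035,0.003,0.066],[-0.035,0.003,0.066],[-0.035,0.003,0.066],[-0.035,0.003,0.066],[-0.035,0.003,0.066],[-0.035,0.003,0.066]]' --xyz '[[0.1,-0.8,0.2],[0.15,-1.6,0.4],[0.22,-2.3,0.8],[0.22,-2.8,1.2],[0.22,-2.8,1.6],[0.22,-2.8,2.0],[0.22,-2.8,2.4],[0.22,-2.8,2.5]]' --gripper '[0,0,0,0,0,0,0,0]'

```text
time: 3.7
ee_pos: [0.49, -0.0467, 0.1245]
tcp_rot: [-177.9, 0.1, -6.6]
wrist_force: [-0.4, -0.7, -0.2]
opening: 0.0
```

```bash
python3 - <<'E'
from h import *
from workcell import bot
import cv2
p=bot.camera('wrist');cv2.imwrite('pics/w2.png',p['image'][:,:,::-1])
o=state(bot);to(o,[.5035,.0665,.0865],-10.5)
E
```

```text
t 3.75 [ 0.4895 -0.0466  0.1232] [-177.89    0.21   -6.6 ] F [-0.3  0.2 -1.5] op 0.0001
units [ 0.03 -2.81  1.02]
dr [-0.037  0.005  0.068]
```

View pics/w2.png

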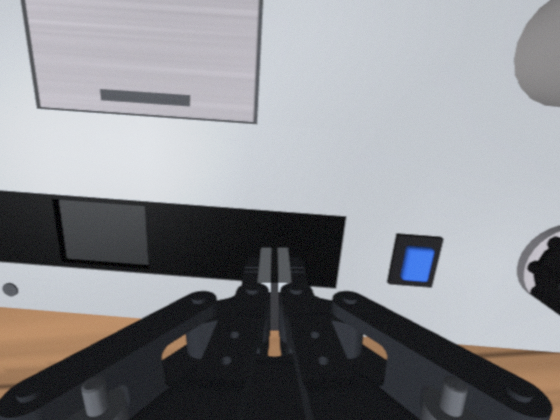

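It went down but didn't move sideways or turn. I'll check the joints before commanding more.

```bash
python3 - <<'E'
from workcell import bot
o=bot.get_obs()
for k in('q','qd','joint_efforts'):print(k,o[k].round(2))
print(o.keys())
E
```

```text
q [ -6.66  -3.57 -10.52  83.26   2.11 179.94]
qd [ 0.15  0.12  1.7   2.46 -0.03 -0.01]
joint_efforts [ -0.12 -48.5   52.75   0.2    0.11   0.  ]
dict_keys(['time', 'q', 'qd', 'joint_efforts', 'ee_pos', 'tcp_rot', 'wrist_force', 'torque', 'opening'])
```

Joint 6 is at its 180° limit (q6 = q1 + 180 − yaw), so I'll use the equivalent half-turn orientation, yaw 169.5.

Request:
step_arm --dr '[[0,0,-0.14],[0,0,-0.28],[0,0,-0.42],[0,0,-0.56],[0,0,-0.7],[0,0,-0.84],[0,0,-0.98],[0,0,-1.12]]' --xyz '[[0,0,-0.5],[0,-0.5,-0.7],[0,-1.0,-0.7],[0,-1.6,-0.7],[0,-2.2,-0.7],[0,-2.8,-0.7],[0,-2.8,-0.7],[0,-2.8,-0.7]]' --gripper '[0,0,0,0,0,0,0,0]'

```text
time: 4.55
ee_pos: [0.5034, 0.0643, 0.1585]
tcp_rot: [-179.1, -1.9, 58.0]
wrist_force: [-0.6, 0.1, -0.3]
opening: -0.0002
```

Request:
step_arm --dr '[[0,0,-0.14],[0,0,-0.28],[0,0,-0.42],[0,0,-0.56],[0,0,-0.7],[0,0,-0.84],[0,0,-0.98],[0,0,-1.12]]' --xyz '[[0,0,0],[0,0,0],[0,0,0],[0,0,0],[0,0,0],[0,0,0],[0,0,0],[0,0,0]]' --gripper '[0,0,0,0,0,0,0,0]'

```text
time: 5.35
ee_pos: [0.5034, 0.0635, 0.1586]
tcp_rot: [178.7, -1.7, 122.1]
wrist_force: [-0.3, 0.5, -0.1]
opening: 0.0001
```

```bash
python3 - <<'E'
from h import *
from workcell import bot
bot.camera('wrist');bot.camera('wrist')
o=state(bot);to(o,[.5035,.0665,.11],169.5);print(o['q'].round(1))
E
```

```text
t 5.45 [0.5033 0.0634 0.1585] [178.7   -1.67 121.88] F [-0.6  0.1  0.8] op -0.0002
units [0.03 0.02 1.21]
dr [ 0.033 -0.018 -0.831]
[ 6.  -2.2 -5.3 86.4  2.1 64.2]
```

Request:
step_arm --dr '[[0.005,-0.003,-0.13],[0.01,-0.005,-0.26],[0.015,-0.008,-0.39],[0.02,-0.011,-0.52],[0.025,-0.014,-0.65],[0.033,-0.018,-0.78],[0.033,-0.018,-0.831],[0.033,-0.018,-0.831]]' --xyz '[[0.03,0.02,0.2],[0.03,0.02,0.4],[0.03,0.02,0.6],[0.03,0.02,0.8],[0.03,0.02,1.0],[0.03,0.02,1.2],[0.03,0.02,1.2],[0.03,0.02,1.2]]' --gripper '[0,0,0,0,0,0,0,0]'

```text
time: 6.25
ee_pos: [0.5034, 0.0667, 0.1104]
tcp_rot: [180.0, -0.0, 169.2]
wrist_force: [-0.1, 0.2, 0.2]
opening: -0.0004
```

```bash
python3 - <<'E'
from h import *
from workcell import bot
import cv2
p=bot.camera('scene');x=p['image'][150:260,200:360,::-1];cv2.imwrite('pics/s3.png',cv2.resize(x,None,fx=5,fy=5,interpolation=cv2.INTER_CUBIC))
o=state(bot);to(o,[.5035,.0665,.0865],169.5);print(o['q'].round(1))
E
```

```text
t 6.3 [0.5036 0.0667 0.1107] [179.97   0.   169.1 ] F [ 0.4  0.6 -0.4] op 0.0001
units [ 0.  -0.   0.6]
dr [ 0.     0.    -0.007]
[ 7.5 -1.4 -9.8 81.6  0.  18.4]
```

View pics/s3.png

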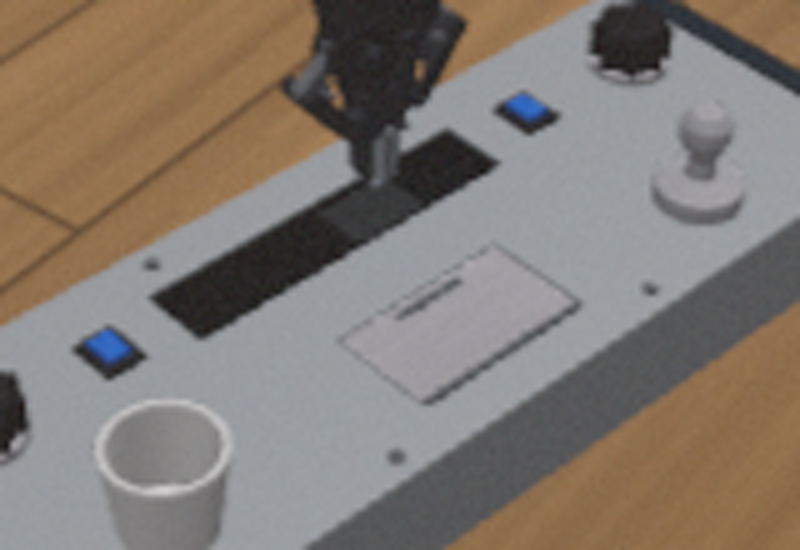

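The scene view shows the closed fingers above the grey key. Next I'll descend to just touch it, aiming for z ≈ 0.085.

Request:
step_arm --dr '[[0,0,0],[0,0,0],[0,0,0],[0,0,0],[0,0,0],[0,0,0],[0,0,0],[0,0,0]]' --xyz '[[0,0,0.15],[0,0,0.3],[0,0,0.4],[0,0,0.5],[0,0,0.55],[0,0,0.6],[0,0,0.65],[0,0,0.65]]' --gripper '[0,0,0,0,0,0,0,0]'

```text
time: 7.1
ee_pos: [0.5036, 0.0667, 0.0848]
tcp_rot: [180.0, 0.0, 169.4]
wrist_force: [-0.8, -0.1, 1.2]
opening: -0.0
```

Little force yet. Next I'll press down to about 0.077.

Request:
step_arm --dr '[[0,0,0],[0,0,0],[0,0,0],[0,0,0],[0,0,0],[0,0,0],[0,0,0],[0,0,0]]' --xyz '[[0,0,0.03],[0,0,0.06],[0,0,0.09],[0,0,0.12],[0,0,0.15],[0,0,0.18],[0,0,0.18],[0,0,0.18]]' --gripper '[0,0,0,0,0,0,0,0]'

```text
time: 7.9
ee_pos: [0.5036, 0.0667, 0.078]
tcp_rot: [180.0, 0.0, 169.4]
wrist_force: [-2.2, -0.9, 5.6]
opening: -0.0002
```

Request:
step_arm --dr '[[0,0,0],[0,0,0],[0,0,0],[0,0,0],[0,0,0],[0,0,0],[0,0,0],[0,0,0]]' --xyz '[[0,0,0.02],[0,0,0.04],[0,0,0.06],[0,0,0.06],[0,0,0.06],[0,0,0.06],[0,0,0.06],[0,0,0.06]]' --gripper '[0,0,0,0,0,0,0,0]'

```text
time: 8.7
ee_pos: [0.5037, 0.0667, 0.0778]
tcp_rot: [179.9, 0.1, 169.4]
wrist_force: [-10.1, -1.7, 23.7]
opening: -0.0002
```

```bash
python3 - <<'E'
from h import *
from workcell import bot
import cv2
p=bot.camera('scene');x=p['image'][150:260,200:360,::-1];cv2.imwrite('pics/s4.png',cv2.resize(x,None,fx=5,fy=5,interpolation=cv2.INTER_CUBIC))
o=state(bot)
E
```

```text
t 8.75 [0.5037 0.0667 0.0778] [1.7994e+02 1.1000e-01 1.6935e+02] F [-11.4  -1.1  23.9] op -0.0004
```

View pics/s4.png

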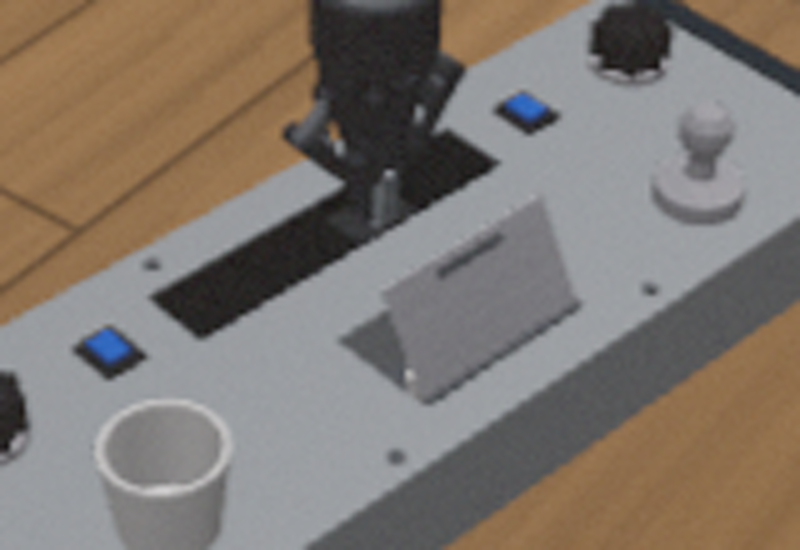

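The fingers bottomed out against the stop at z = 0.0778 (24 N), and the flap popped ajar to about 1 rad. Next I'll lift and line up with the middle of the flap.

Request:
step_arm --dr '[[0,0,0],[0,0,0],[0,0,0],[0,0,0],[0,0,0],[0,0,0],[0,0,0],[0,0,0]]' --xyz '[[0,0,-0.3],[0,0,-0.8],[0,0,-1.3],[0,-0.3,-1.45],[-0.2,-0.6,-1.45],[-0.5,-0.85,-1.45],[-0.8,-0.85,-1.45],[-0.8,-0.85,-1.45]]' --gripper '[0,0,0,0,0,0,0,0]'

```text
time: 9.55
ee_pos: [0.5298, 0.0264, 0.1317]
tcp_rot: [180.0, -0.1, 169.3]
wrist_force: [-0.8, 0.3, -0.6]
opening: -0.0001
```

```bash
python3 - <<'E'
from h import *
from workcell import bot
import cv2
p=bot.camera('scene');x=p['image'][150:260,200:360,::-1];cv2.imwrite('pics/s5.png',cv2.resize(x,None,fx=5,fy=5,interpolation=cv2.INTER_CUBIC))
o=state(bot);to(o,[.640,.007,.135],169.5)
E
```

```text
t 9.6 [0.5291 0.0268 0.1318] [ 1.8000e+02 -1.0000e-01  1.6929e+02] F [ 0.2  0.5 -0.7] op 0.0003
units [-2.82  0.03 -0.08]
dr [ 0.    -0.002 -0.004]
```

View pics/s5.png

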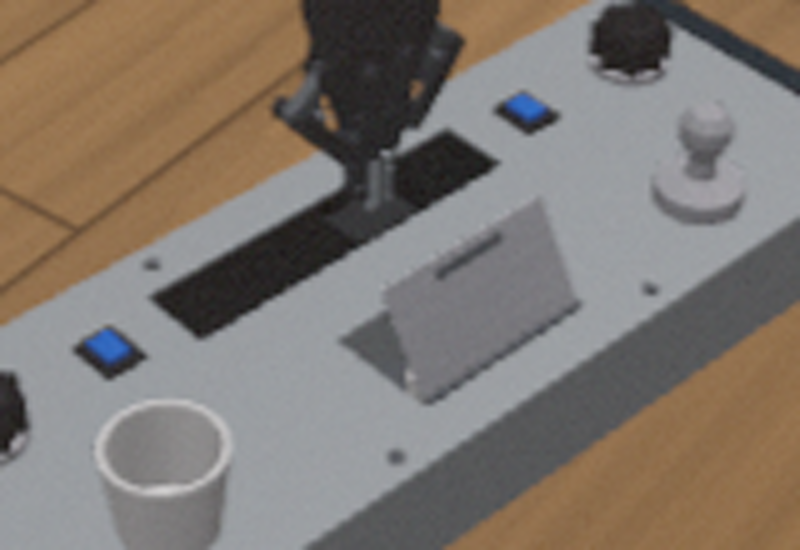

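The flap is still ajar and the fingers stand in front of its middle. Now I'll push slowly.

Request:
step_arm --dr '[[0,0,0],[0,0,0],[0,0,0],[0,0,0],[0,0,0],[0,0,0],[0,0,0],[0,0,0]]' --xyz '[[-0.35,0,0],[-0.7,0,0],[-1.05,0,0],[-1.3,0,0],[-1.5,0,0],[-1.7,0,0],[-1.9,0,0],[-2.1,0,0]]' --gripper '[0,0,0,0,0,0,0,0]'

```text
time: 10.4
ee_pos: [0.6117, 0.0117, 0.1331]
tcp_rot: [180.0, -0.0, 169.4]
wrist_force: [-0.1, 0.0, 0.2]
opening: 0.0005
```

Request:
step_arm --dr '[[0,0,0],[0,0,0],[0,0,0],[0,0,0],[0,0,0],[0,0,0],[0,0,0],[0,0,0]]' --xyz '[[-0.15,0,0],[-0.3,0,0],[-0.45,0,0],[-0.6,0,0],[-0.75,0,0],[-0.85,0,0],[-0.85,0,0],[-0.85,0,0]]' --gripper '[0,0,0,0,0,0,0,0]'

```text
time: 11.2
ee_pos: [0.6446, 0.0055, 0.1329]
tcp_rot: [180.0, -0.0, 169.4]
wrist_force: [0.3, -0.9, 0.4]
opening: -0.0002
```

```bash
python3 - <<'E'
from h import *
from workcell import bot
import cv2
p=bot.camera('scene');x=p['image'][150:260,200:360,::-1];cv2.imwrite('pics/s6.png',cv2.resize(x,None,fx=5,fy=5,interpolation=cv2.INTER_CUBIC))
o=state(bot)
E
```

```text
t 11.25 [0.6446 0.0055 0.133 ] [ 1.7998e+02 -1.0000e-02  1.6935e+02] F [-0.3 -0.2  0.7] op 0.0004
```

View pics/s6.png

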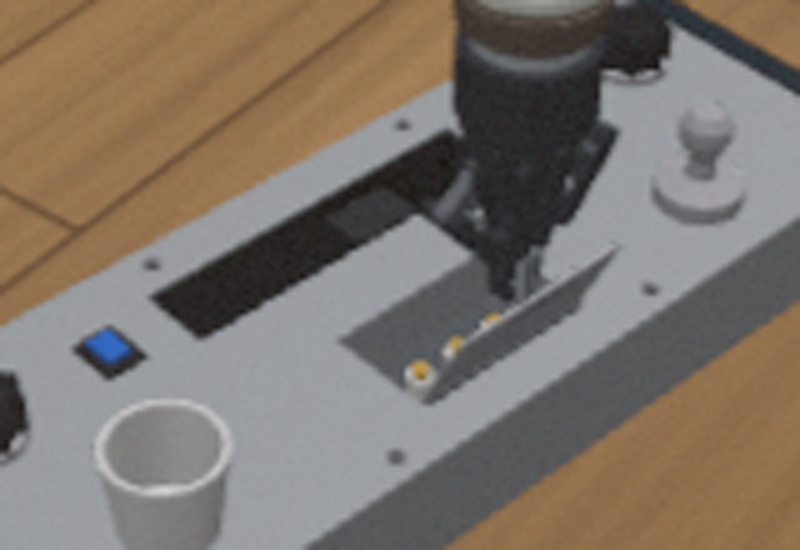

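The flap has gone over past upright and leans back, and the key is still pressed in. I'll pull the hand back and up.

Request:
step_arm --dr '[[0,0,0],[0,0,0],[0,0,0],[0,0,0],[0,0,0],[0,0,0],[0,0,0],[0,0,0]]' --xyz '[[0.4,0,0],[0.9,0,-0.3],[1.5,0,-0.8],[2.1,0,-1.4],[2.8,0,-2.0],[3.5,0,-2.5],[4.2,0,-2.8],[4.2,0,-2.8]]' --gripper '[0,0,0,0,0,0,0,0]'

```text
time: 12.05
ee_pos: [0.4777, 0.037, 0.2482]
tcp_rot: [179.9, 0.2, 169.4]
wrist_force: [1.0, -0.1, 0.3]
opening: 0.0002
```

Request:
step_arm --dr '[[0,0,0],[0,0,0],[0,0,0],[0,0,0],[0,0,0],[0,0,0],[0,0,0],[0,0,0]]' --xyz '[[0,0,0],[0,0,0],[0,0,0],[0,0,0],[0,0,0],[0,0,0],[0,0,0],[0,0,0]]' --gripper '[0,0,0,0,0,0,0,0]'

```text
time: 12.85
ee_pos: [0.4796, 0.0365, 0.245]
tcp_rot: [180.0, -0.0, 169.4]
wrist_force: [-0.1, 0.5, 0.6]
opening: 0.0001
```

```bash
python3 - <<'E'
from h import *
from workcell import bot
import cv2
p=bot.camera('scene');x=p['image'][150:260,200:360,::-1];cv2.imwrite('pics/s7.png',cv2.resize(x,None,fx=5,fy=5,interpolation=cv2.INTER_CUBIC))
o=state(bot);print(o['qd'].round(2))
hh=np.array([.640,.007,.09]);xd=np.array([.983,-.182,0]);yd=np.array([.182,.983,0]);
for a in(1.57,1.8,2.0):
  for s in(-.061,.061):
    u=proj(p,hh+yd*s+.069*(-np.cos(a)*xd+np.array([0,0,np.sin(a)])));print(a,s,((u-[200,150])*5).round(0))
q=pickle.load(open('scene0.pkl','rb'))
d=np.abs(p['image'].astype(int)-q['image']).max(2)
for n,(c,r) in dict(cup=(234,246),tamper=(340,183),portafilter=(370,150),screwdriver=(138,355)).items():print(n,(d[r-18:r+18,c-18:c+18]>40).sum())
E
```

```text
t 12.9 [0.4796 0.0365 0.245 ] [179.98   0.   169.35] F [ 0.5 -0.5 -0.1] op 0.0002
[ 0.1   0.    0.02  0.12  0.09 -0.06]
1.57 -0.061 [424. 303.]
1.57 0.061 [583. 204.]
1.8 -0.061 [444. 321.]
1.8 0.061 [604. 221.]
2.0 -0.061 [461. 340.]
2.0 0.061 [621. 238.]
cup 0
tamper 1
portafilter 0
screwdriver 0
```

View pics/s7.png

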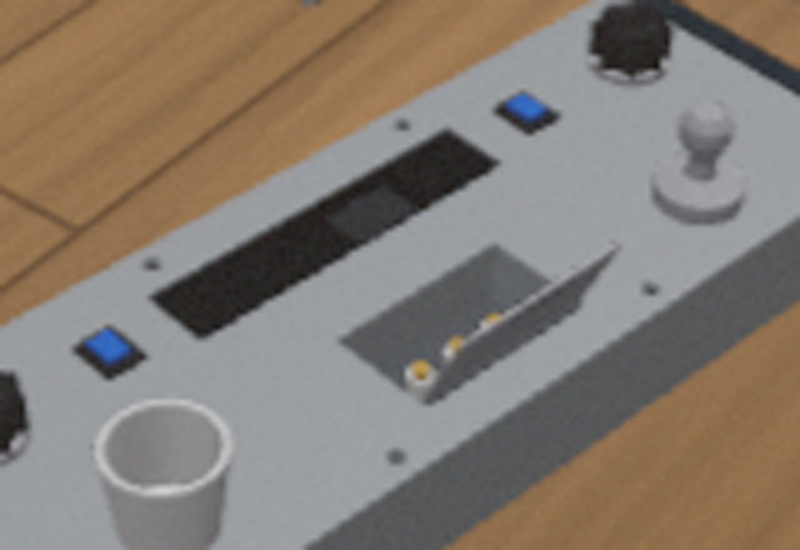

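The flap's free corner at (620,243) matches the 2.0 rad prediction of (621,238). The hand is clear and the bystanders look unchanged, so I'll hand in.

```bash
python3 -c "
from workcell import bot
print(bot.job_done())"
```

```text
the job is handed in; nothing more can be done
None
```

The catch is pressed in, the flap rests fully open, and I handed the job in at about 13 s. The hand-in reports no verdict, so what follows rests on my own checks.

- **Catch:** the cameras put the key about 34 mm along fascia +y from the band centre. I pressed it with the closed fingertips until they stopped at z = 0.078 m, with the force rising to 24 N. That is the expected height for fully in. In the last picture the key still looks pressed in.
- **Flap:** it popped to about 1 rad, and I pushed it slowly past upright. In the last picture its free corner lies within about 1 camera pixel of where 2.0 rad would put it.
- **Bystanders:** the last scene image showed no real change in small windows round the cup, tamper, portafilter and screwdriver.
- **Hand:** it is clear at z = 0.245 m, with wrist force near zero.

**Problem on the way:** joint 6 hit its 180° limit during the approach, so the hand stopped moving sideways. I turned it half round to the equivalent orientation and carried on, touching nothing. No other check failed or disagreed.

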